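Dispense the green battery cell

ROBOT

A 6-joint arm with a two-finger parallel gripper is mounted at the origin on the work surface. World frame = base frame: x ahead of the robot, y to its left, z up, the work surface at z = 0. Lengths are in m, angles in rad, forces in N, time in s.
With the tool pointing down it reaches from about 0.325 to 0.9 m from the base axis. Payload 6.1 kg.
Tool frame: the origin (TCP) lies at the centre of the arm's flange, where the gripper is bolted on; the fingertips stand 173 mm ahead of it and the grasp point (between the pads) lies 155 mm ahead of it; z points along the fingers, y is the direction in which the jaws open and shut (so a half turn about z gives the same grasp; the last joint's range is limited). The gripper opens to 85 mm and grips with 20 to 120 N. Pads are 22 mm wide; open, the fingers measure 114 mm over their backs; the gripper's body (76 mm by 85 mm) begins 54 mm behind the grasp point. The pads swing forward as they close: fully open they stand 13 mm farther back than shut.
Start: joints at [1.213, 0.22, 1.526, -0, 1.395, -0.126], TCP at [0.144, 0.608, 0.405] pointing down, gripper open.
Joint ranges: [-2.98, 2.98], [-0.91, 2.08], [0.09, 2.57], [-1.24, 4.39], [0.2, 2.65], [-2.68, 2.68]. Speed limits (rad/s): [2.57, 2.57, 3.01, 3.14, 3.14, 3.14].

INTERFACE

Orientations are given as a rotation vector (axis times angle).
In Python, from bench import r gives the robot as it stands. The module is installed in compiled form; this text tells all that it offers.
- The arm moves only by the shell command python3 -m jog 'ROWS' [OPENING]. ROWS is JSON, one flat list of numbers, 4 for each row, row after row: the shift along the tool's x, y, z in cm, then the turn about the tool's z in rad. In form: [tx, ty, tz, roll, tx, ty, tz, roll, ...]. A call has exactly 5 rows; each row shifts and turns the pose as measured when the row begins, along the tool's axes as they then stand; what a row does not reach is not made up. A row lasts 1/8 s, in which the tool goes at most 62.5 mm and 10.7 degrees, less where a joint would pass 70% of its speed; a pose out of reach is approached as far as the arm can. A call with a gripper value outside its range is refused whole. OPENING is the finger opening in cm, from 0 to 8.54, set as the call begins (- or left out, the last holds). The fingers move at their own pace and stop on an object; the grip force is fixed at half the most. Time passes only in rows, so rows that do not move let the fingers close, or fill a call up. It gives the time, the measured TCP pose, the force and the opening at its end, in the units of the state.
- r.read_state(): the state, without advancing time (a new reading comes with each control period).
- r.read_camera(name): name is "scene" or "top" or "wrist"; returns (picture, depth): 384x512x3 uint8, blue, green, red; 384x512 float32, m along the optical axis (not along the pixel's ray), 0 where there is no reading.
- r.camera_params(name): a dict with "camera_matrix" (3x3 intrinsics, pixels), "R" (3x3) and "t" (3): a world point X has camera coordinates R X + t; the wrist camera has in their place "T_tool_cam" (4x4, takes a point from camera to tool coordinates, whose origin is the TCP and whose axes are the flange's). Camera axes: x right, y down, z forward; pixel columns grow to the right and rows downward; lengths in m; the calibration is good to about 2 mm. The wrist camera is an equidistant fisheye: a pixel r from the principal point sees the ray r / f radians off the axis. A picture is of the moment at which its call begins: read the wrist's pose just before it. camera_params takes no time and is no camera call.
- r.sign_off(): hands the job in, once; it reports no verdict.
The state is a dict: "time_s": time; "joint_pos": joint angles; "dq": joint speeds; "joint_torque": joint torques, N m; "tool_pos": TCP position; "tcp_rot": TCP orientation; "ft_force": force on the tool from outside, world axes, zero at the start; "wrist_torque": the same for the moment, N m; "opening": finger opening in m.
Only numpy, scipy, OpenCV 4.12 (cv2) and the standard library are available. Lean on these libraries where they do the work, as an engineer would, in place of code of your own. Each camera call takes 0.05 s, during which the arm holds its last target.

TASK

Get the green battery cell out of the two-lane cell dispenser, using only pushes and presses. First push the black collecting tray sideways by its yellow fin, all the way along its track, so that it stands below the mouth of the lane in which the green cell waits. Then press down the red paddle on that lane's side and keep it down until the cell has rolled into the tray, and let the paddle come up again so that the gate shuts; do not touch either cell, leave the orange cell waiting behind its gate, and do not disturb the meter, mug and adapter.

Things in the scene. Friction and masses are not known exactly. Their poses are not given: they have to be found in the camera images.
- dispenser: Fixed aluminium and grey two-lane cell dispenser, base plate 250 x 230 mm. Origin on the table, below the gates, midway between the lanes; x points downhill (away from the robot, within 15 degrees), y to the left lane, z up. Each lane has a rocking lever along y at x = 0: a white gate blade hangs from its inner end into the lane, a red paddle is on its outer end.
- left_mouth (a point): Middle of the left lane's open lower end, on its floor: dispenser x = +50 mm, y = +42 mm, 45 mm high. The lane is an open-topped trough 76 mm wide inside, walls 28 mm high, sloping down 0.2 rad towards +x; its floor is 55 mm high at the gate.
- right_mouth (a point): The same for the right lane, dispenser y = -42 mm.
- left_pivot (a point): Centre of the left lever's pivot pin: dispenser x = 0, y = +95 mm, 100 mm high, axis along x. It sits between dark steel cheeks that stand 110 mm high and reach 20 mm either way along x and 8 mm along y. Paddle centre is 60 mm outward of it.
- right_pivot (a point): The same for the right lever, dispenser y = -95 mm.
- left_paddle (a point): Centre of the top face of the red paddle (44 x 44 mm, 6 mm thick) that works the left lane's gate (dispenser y = +155 mm, 110 mm above the table when up). It moves with the paddle. Pressing it straight down rocks the lever; it goes down about 26 mm to its stop. Needs about 2.5 N at first, 5 to 6 N at the stop; a spring lifts it again. Free air beneath it.
- right_paddle (a point): The same for the right lane's gate (dispenser y = -155 mm).
- left_rocker (a joint): Rocking angle of the left lever, rad: 0 = paddle up and gate shut, 0.45 = paddle fully down and gate fully lifted. The cell passes beneath the gate from about 0.35.
- right_rocker (a joint): The same for the right lever.
- tray (a point): Centre of the black open collecting tray, 24 mm above the table; axes as the dispenser's. Tray 86 (x) x 98 (y) mm outside, 90 mm wide inside, floor about 20 mm above the table, walls 32 to 52 mm above the table. It stands in front of the lane mouths, centred at dispenser x = +100 mm, and slides only along the dispenser's y.
- fin_top (a point): Centre of the top of the upright yellow fin on the tray's outer (far) edge, at dispenser x = +159 mm, 94 mm above the table. Fin 32 mm (x) x 18 mm (y) and 78 mm tall; push on its 32 mm wide left or right face. It moves with the tray; sliding friction about 1.5 N.
- tray_body (a joint): Position of the tray along the dispenser's y, m: +0.042 = end stop, exactly below the left lane; -0.042 = end stop, exactly below the right lane; starts in between.
- green_cell: Green battery cell, loose cylinder 21 mm diameter, 70 mm long, origin at its centre, its y axis along its length. It lies across one of the lanes (either), resting against the closed gate, and rolls downhill by itself when the gate lifts.
- orange_cell: Orange battery cell, same size, in the other lane.
- meter: Bystander: grey hand-held meter lying flat, 75 x 145 mm, 42 mm high, loose. Origin at the centre of its underside.
- mug: Bystander: blue mug, 76 mm across, 90 mm high, loose. Origin at the centre of its underside.
- adapter: Bystander: black plug adapter 50 x 75 mm, 32 mm high, with two pins at +y, loose. Origin at the centre of its underside.
Not all that is in view belongs to the job. Several things have the shape of the green_cell; the one meant has the colours described above.

How it is judged:
By the outcome, as a careful person would: the job done as asked, in the order asked, and still so for the second after the job is handed in, with the robot touching nothing.
It also fails if it takes over 38 s, if anything falls off the work surface, if the arm or the gripper's body presses on something with over 40 N, if the wrist force passes 120 N, or if a joint passes its speed limit or range.

## Working session

There is one attempt and no reset: what is moved stays moved. The work goes in short steps, Python scripts to look and compute and a shell command to move; the robot and the scene stay as the last step left them, time stands still between calls to the robot, and variables do not carry over. Pictures are saved under pics/ and viewed, and the job is handed in when it is done.

```bash
mkdir -p pics; python3 - <<'E'
from bench import r
import cv2,numpy as np
s=r.read_state();print(s)
for n in ["scene","top"]:
    p,d=r.read_camera(n);cv2.imwrite(f"pics/{n}0.png",p);np.save(f"pics/{n}0.npy",d)
    print(n,r.camera_params(n))
E
```

```text
{'time_s': 0.0, 'joint_pos': array([ 1.21291839e+00,  2.21179209e-01,  1.52761262e+00,  2.95934167e-06,
        1.39468912e+00, -1.26104391e-01]), 'dq': array([-3.48177797e-04, -1.22054996e-03, -5.55748328e-04, -4.74856114e-05,
        4.25927081e-04,  7.47878502e-04]), 'joint_torque': array([ 1.30743578e-03, -4.96877360e+01, -3.89410830e+01, -7.73304509e-05,
        1.06402498e-02,  1.51993362e-05]), 'tool_pos': array([0.14347455, 0.6080287 , 0.40362719]), 'tcp_rot': array([-3.63202694e-01, -3.12006718e+00,  2.87819482e-03]), 'ft_force': array([-0.42757004, -0.84534137, -0.20020838]), 'wrist_torque': array([ 0.03252163, -0.01593448,  0.0559533 ]), 'opening': 0.0855025246965001}
scene {'camera_matrix': array([[409.63999394,   0.        , 257.39494346],
       [  0.        , 409.63999394, 194.81152044],
       [  0.        ,   0.        ,   1.        ]]), 'R': array([[ 0.84933806,  0.5277588 ,  0.00977316],
       [ 0.41482512, -0.65591227, -0.63063398],
       [-0.3264123 ,  0.53967559, -0.77601886]]), 't': array([-0.50605819, -0.17148666,  1.39021305])}
top {'camera_matrix': array([[392.78815595,   0.        , 257.64975374],
       [  0.        , 392.78815595, 191.15445651],
       [  0.        ,   0.        ,   1.        ]]), 'R': array([[ 0.01484717, -0.99986805, -0.00659153],
       [-0.99272343, -0.01395259, -0.11960564],
       [ 0.11949789,  0.00831937, -0.9927996 ]]), 't': array([0.0494844 , 0.5643755 , 0.88871846])}
```

View pics/scene0.png

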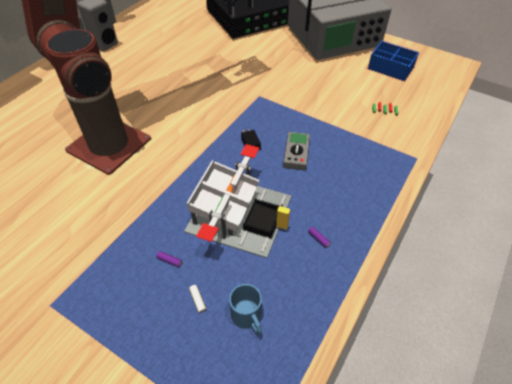

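View pics/top0.png

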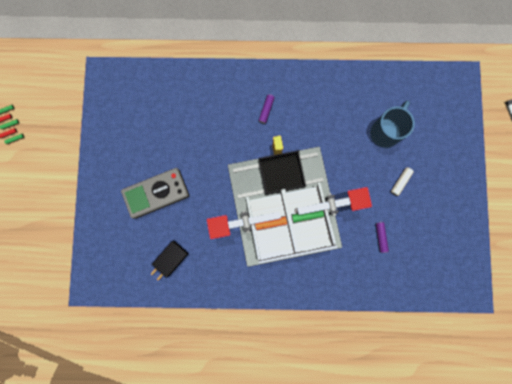

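The top view shows the dispenser at about (285,210). The green cell (308,216) is in the image-right lane, the robot's right, and the orange cell (270,224) is in the left lane. The yellow fin is at (278,143) and the red paddles at (219,227) and (360,199).

```bash
cat > h.py <<'E'
import numpy as np,cv2
from bench import r
def cloud(n,d):
    P=r.camera_params(n);K=P["camera_matrix"];v,u=np.mgrid[:d.shape[0],:d.shape[1]]
    c=np.stack([(u-K[0,2])/K[0,0]*d,(v-K[1,2])/K[1,1]*d,d],-1)
    return (c-P["t"])@P["R"]
def masks(p):
    h=cv2.cvtColor(p,cv2.COLOR_BGR2HSV);H,S,V=h[...,0].astype(int),h[...,1],h[...,2]
    k=(S>150)&(V>90)
    return dict(red=((H<5)|(H>174))&k,orange=(H>=6)&(H<=14)&(S>170)&(V>120),yellow=(H>=22)&(H<=32)&k,green=(H>50)&(H<75)&(S>120))
E
python3 - <<'E'
from h import *
for n in ["top","scene"]:
    p=cv2.imread(f"pics/{n}0.png");d=np.load(f"pics/{n}0.npy");X=cloud(n,d)
    for k,m in masks(p).items():
        N,L,st,_=cv2.connectedComponentsWithStats(m.astype(np.uint8))
        for i in range(1,N):
            if st[i,4]<25: continue
            q=X[(L==i)&(d>0)]
            print(n,k,st[i],np.round(np.median(q,0),3),'min',np.round(np.percentile(q,3,axis=0),3),'max',np.round(np.percentile(q,97,axis=0),3))
            if k in("red","yellow"):
                zt=np.percentile(q[:,2],90);t=q[q[:,2]>zt-.012];print('   top',np.round(t.mean(0),4),len(t), np.round((t.max(0)+t.min(0))/2,4))
E
```

```text
top red [  0 115  11   7  42] [0.742 0.686 0.011] min [0.735 0.675 0.006] max [0.748 0.699 0.014]
   top [0.7414 0.6866 0.0105] 42 [0.7417 0.6873 0.009 ]
top red [  0 129  16   9  61] [0.702 0.676 0.01 ] min [0.694 0.661 0.005] max [0.712 0.694 0.014]
   top [0.7027 0.6766 0.0103] 61 [0.7031 0.6791 0.0101]
top red [348 188  23  22 384] [ 0.543 -0.161  0.109] min [ 0.521 -0.182  0.106] max [ 0.562 -0.142  0.112]
   top [ 0.5418 -0.1617  0.109 ] 383 [ 0.5419 -0.1616  0.1091]
top red [207 216  23  22 382] [0.476 0.141 0.109] min [0.457 0.121 0.107] max [0.498 0.16  0.112]
   top [0.4768 0.1406 0.1095] 382 [0.4774 0.1407 0.1095]
top orange [257 218  29  11  92] [0.488 0.022 0.077] min [ 0.478 -0.002  0.074] max [0.498 0.055 0.079]
top green [  0 106  13   7  39] [0.763 0.685 0.01 ] min [0.756 0.672 0.007] max [0.771 0.7   0.014]
top green [  0 121  18   7  50] [0.725 0.676 0.01 ] min [0.717 0.658 0.007] max [0.733 0.694 0.014]
top green [  6 135  17   8  45] [0.688 0.66  0.011] min [0.679 0.642 0.007] max [0.697 0.676 0.014]
top green [293 211  31  11 156] [ 0.504 -0.053  0.077] min [ 0.495 -0.085  0.074] max [ 0.514 -0.024  0.08 ]
scene red [241 144  19  14 163] [0.479 0.14  0.11 ] min [0.431 0.118 0.029] max [0.5   0.23  0.113]
   top [0.481  0.1389 0.1101] 153 [0.4806 0.1397 0.1103]
scene red [197 223  21  18 237] [ 0.546 -0.164  0.11 ] min [ 0.525 -0.185  0.107] max [ 0.566 -0.144  0.113]
   top [ 0.5464 -0.1645  0.11  ] 236 [ 0.5454 -0.163   0.1095]
scene yellow [277 207  12  21 140] [0.67  0.006 0.082] min [0.637 0.002 0.026] max [0.684 0.043 0.096]
   top [0.6704 0.0085 0.092 ] 66 [0.6704 0.0091 0.0908]
scene green [263  13   6   6  25] [0.073 0.91  0.081] min [0.065 0.902 0.069] max [0.078 0.921 0.09 ]
scene green [245  17   6   6  28] [0.026 0.834 0.079] min [0.017 0.825 0.068] max [0.033 0.847 0.092]
```

```bash
cat >> h.py <<'E'
from scipy.spatial.transform import Rotation as Ro
pR=np.array([.5440,-.1622]);pL=np.array([.4785,.1402])
ey=(pL-pR)/np.linalg.norm(pL-pR);ex=np.array([ey[1],-ey[0]]);O=(pL+pR)/2
def go(dx,dy,ztip):
    s=r.read_state();R=Ro.from_rotvec(s["tcp_rot"]).as_matrix()
    tip=s["tool_pos"]+R[:,2]*.173
    w=np.r_[O+dx*ex+dy*ey,ztip]
    e=tip[:2]-O
    yaw=np.arctan2(R[1,1],R[0,1]);des=np.arctan2(ey[1],ey[0])
    print("t",s["time_s"],"tip disp",np.round([e@ex,e@ey,tip[2]],4),"need tool cm",np.round(R.T@(w-tip)*100,2),"roll",round(-(des-yaw),3),"F",np.round(s["ft_force"],2),"q",np.round(s["joint_pos"],2))
E
python3 - <<'E'
from h import *
print(np.linalg.norm(pL-pR),ex,O,r.camera_params("wrist")["T_tool_cam"])
d=np.load("pics/top0.npy");p=cv2.imread("pics/top0.png");X=cloud("top",d)
# fin + tray + bystanders in dispenser frame
q=X[130:155,265:295].reshape(-1,3);q=q[q[:,2]>.085];e=q[:,:2]-O;print("fin",len(q),(e@ex).min(),(e@ex).max(),(e@ey).min(),(e@ey).max(),(e@ey).mean())
for n,(u,v) in dict(mug=(397,124),meter=(155,194),ad=(170,259)).items():print(n,X[v,u])
go(.159,.035,.2)
cv2.imwrite("pics/topz.png",cv2.resize(p[120:280,200:380],None,fx=4,fy=3.7))
E
python3 -m jog '[0,0,0,-0.15,0,0,0,-0.15,0,0,0,-0.143,0,0,0,0,0,0,0,0]' 0
python3 -c "from h import *;go(.159,.035,.2)"
```

```text
0.3094123623903867 [0.97733652 0.21169161] [ 0.51125 -0.011  ] [[-3.89508641e-04 -9.49821340e-01 -3.12792696e-01  7.92401159e-02]
 [ 9.99999921e-01 -3.95500348e-04 -4.42911229e-05  6.57934560e-04]
 [-8.16409666e-05 -3.12792689e-01  9.49821419e-01  3.11910727e-02]
 [ 0.00000000e+00  0.00000000e+00  0.00000000e+00  1.00000000e+00]]
fin 119 -0.043698855758232555 0.172264685186887 -0.01692505104562135 0.07183756107884778 -0.005694097391044972
mug [ 0.73700836 -0.28142693  0.01125563]
meter [0.55271852 0.29700358 0.0409224 ]
ad [0.40320863 0.25760675 0.03262862]
t 0.1 tip disp [-0.2285  0.6826  0.2307] need tool cm [-62.86 -41.76   3.13] roll -0.445 F [ 0.08 -0.14  0.2 ] q [ 1.21  0.22  1.53 -0.    1.39 -0.13]
time_s: 0.72
tool_pos: [0.1432, 0.6074, 0.4007]
tcp_rot: [0.345, -3.119, 0.01]
ft_force: [-0.5, -0.2, -0.1]
opening: 0.0001
t 0.725 tip disp [-0.2294  0.6812  0.2277] need tool cm [-38.38 -64.89   3.  ] roll 0.007 F [-0.48 -0.25 -0.09] q [ 1.21  0.22  1.53 -0.    1.39 -0.58]
```

View pics/topz.png

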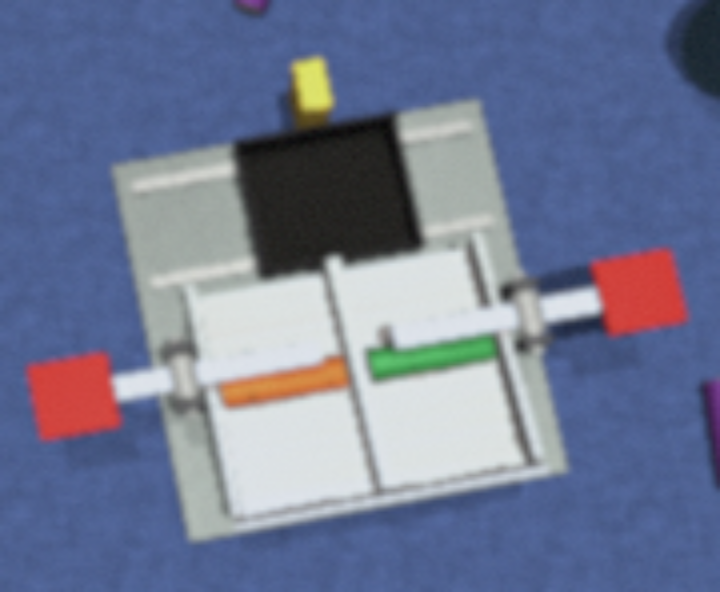

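The zoomed view confirms that the right lever's blade holds the green cell in the right lane. The tray is about mid-track and the fin is at crop (312,92). I'll move to the fin's left side.

```bash
python3 -m jog '[-3,-5,0,0,-3,-5,0,0,-3,-5,0,0,-3,-5,0,0,-3,-5,0,0]' 0; python3 -m jog '[-3,-5,0,0,-3,-5,0,0,-3,-5,0,0,-3,-5,0,0,-3,-5,0,0]' 0;python3 -c "from h import *;go(.159,.035,.2)"
```

```text
time_s: 1.35
tool_pos: [0.3459, 0.3924, 0.401]
tcp_rot: [0.34, -3.121, 0.008]
ft_force: [0.8, 0.6, -0.2]
opening: 0.0003
time_s: 1.98
tool_pos: [0.5503, 0.1714, 0.403]
tcp_rot: [-0.321, 3.124, -0.006]
ft_force: [0.3, 0.3, 0.4]
opening: -0.0002
t 1.975 tip disp [0.0769 0.1693 0.23  ] need tool cm [ -8.32 -13.35   3.06] roll -0.009 F [0.3  0.27 0.43] q [ 0.17  0.11  1.66 -0.    1.38 -1.61]
```

```bash
python3 -m jog '[-2.8,-4.5,1,0,-2.8,-4.5,1,0,-2.4,-4,1,0,0,0,0,0,0,0,0,0]' 0;python3 - <<'E'
from h import *
go(.159,.035,.062)
p,d=r.read_camera("top");cv2.imwrite("pics/top1.png",p[90:290,180:400].repeat(3,0).repeat(3,1))
p,d=r.read_camera("scene");cv2.imwrite("pics/scene1.png",p[120:290,150:350].repeat(3,0).repeat(3,1))
E
```

```text
time_s: 2.6
tool_pos: [0.6598, 0.0517, 0.3722]
tcp_rot: [-0.295, 3.126, -0.006]
ft_force: [-0.4, -0.1, -0.1]
opening: 0.0002
t 2.6 tip disp [0.1586 0.0292 0.1992] need tool cm [-1.000e-02  6.300e-01  1.372e+01] roll -0.025 F [-0.44 -0.1  -0.1 ] q [-0.04  0.33  1.46 -0.    1.35 -1.8 ]
```

View pics/scene1.png

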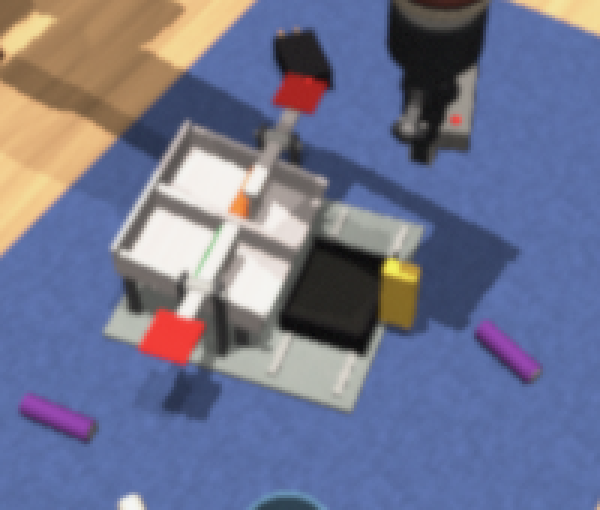

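View pics/top1.png

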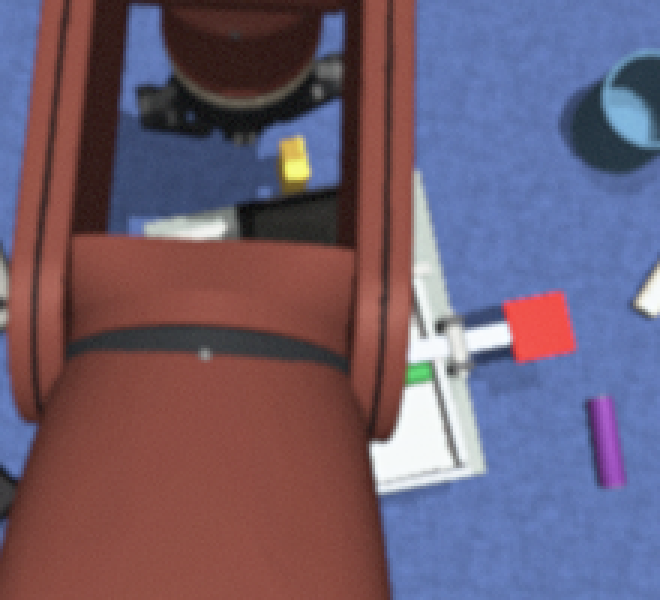

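The closed fingers are above and left of the fin, with the fin at top crop (294,163). I'll step 1 cm further left and descend.

```bash
python3 -m jog '[0,1,0,-0.02,0,0,4,0,0,0,4,0,0,0,4,0,0,0,0,0]' 0; python3 -c "from h import *;go(.159,.035,.062)"
```

```text
time_s: 3.32
tool_pos: [0.6564, 0.0701, 0.2546]
tcp_rot: [-0.344, 3.114, -0.005]
ft_force: [-0.2, -0.4, 0.0]
opening: 0.0001
t 3.325 tip disp [0.1604 0.0479 0.0816] need tool cm [ 0.17 -1.28  1.96] roll 0.007 F [-0.19 -0.44  0.  ] q [-0.01  0.44  1.55 -0.    1.15 -1.8 ]
```

```bash
python3 -m jog '[0,0,1.9,0,0,-1,0,0,0,-0.7,0,0,0,-0.5,0,0,0,-0.5,0,0]' 0; python3 -c "from h import *;go(.159,-.018,.062)"; python3 -m jog '[0,-0.5,0,0,0,-0.5,0,0,0,-0.5,0,0,0,-0.5,0,0,0,-0.5,0,0]' 0; python3 -c "from h import *;go(.159,-.018,.062)"
```

```text
time_s: 3.95
tool_pos: [0.6654, 0.0431, 0.2421]
tcp_rot: [-0.346, 3.103, -0.007]
ft_force: [0.4, -1.3, -0.8]
opening: 0.0002
t 3.95 tip disp [0.1653 0.0192 0.0691] need tool cm [ 0.68 -3.71  0.72] roll 0.009 F [ 0.44 -1.32 -0.76] q [-0.05  0.46  1.54 -0.    1.12 -1.85]
time_s: 4.58
tool_pos: [0.6712, 0.0175, 0.2427]
tcp_rot: [-0.346, 3.103, -0.005]
ft_force: [-1.0, 2.4, 0.6]
opening: -0.0003
t 4.575 tip disp [ 0.1656 -0.0069  0.0697] need tool cm [ 0.69 -1.1   0.76] roll 0.009 F [-1.02  2.36  0.57] q [-0.09  0.47  1.53  0.    1.12 -1.88]
```

Contact made; the force is about 2.4 N, so the tray is sliding.

```bash
python3 -m jog '[0,-0.5,0,0,0,-0.4,0,0,0,-0.3,0,0,0,-0.3,0,0,0,-0.3,0,0]' 0; python3 -c "from h import *;go(.159,-.018,.062)
p,d=r.read_camera('scene');cv2.imwrite('pics/scene2.png',p[120:290,150:350].repeat(3,0).repeat(3,1))"
```

```text
time_s: 5.2
tool_pos: [0.6747, 0.0021, 0.2428]
tcp_rot: [-0.346, 3.105, 0.007]
ft_force: [-4.5, 13.9, 4.2]
opening: -0.0003
t 5.2 tip disp [ 0.1656 -0.0213  0.0698] need tool cm [0.67 0.34 0.77] roll 0.009 F [-4.51 13.86  4.23] q [-0.12  0.48  1.52  0.01  1.13 -1.91]
```

View pics/scene2.png

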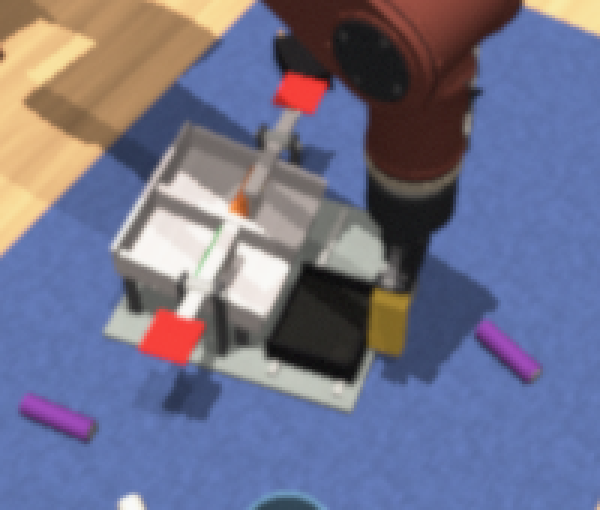

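The tray has moved towards the lower-left end of its track and the force jumped to 14 N, so it is at its end stop. I'll back off, lift, and check once the arm is away.

```bash
python3 -m jog '[0,1,0,0,0,1.5,0,0,0,0,-4,0,0,0,-5,0,0,0,-5,0]' 0; python3 -c "from h import *;go(.0,-.155,.19)"
```

```text
time_s: 5.88
tool_pos: [0.6646, 0.0285, 0.379]
tcp_rot: [-0.349, 3.117, 0.008]
ft_force: [0.4, 0.3, 0.4]
opening: -0.0005
t 5.875 tip disp [0.1592 0.0069 0.206 ] need tool cm [ 16.09 -16.04   1.44] roll 0.01 F [0.43 0.29 0.38] q [-0.08  0.33  1.44  0.01  1.37 -1.87]
```

```bash
python3 -m jog '[4,-4,0,0,4,-4,0,0,4,-4,0,0,4,-4,1,0,0,0,0,0]' 0; python3 - <<'E'
from h import *
go(.0,-.155,.13)
p,d=r.read_camera("top");cv2.imwrite("pics/top3.png",p[90:290,180:400].repeat(3,0).repeat(3,1))
X=cloud("top",d);m=masks(p)["yellow"]&(d>0);q=X[m];q=q[q[:,2]>.08];e=q[:,:2]-O
if len(q):print("fin",len(q),(e@ex).mean(),(e@ey).mean(),(e@ey).min(),(e@ey).max())
p,d=r.read_camera("scene");cv2.imwrite("pics/scene3.png",p[120:290,150:350].repeat(3,0).repeat(3,1))
X=cloud("scene",d);m=masks(p)["yellow"]&(d>0);q=X[m];q=q[(q[:,2]>.08)];e=q[:,:2]-O
if len(q):print("fin",len(q),(e@ex).mean(),(e@ey).mean(),(e@ey).min(),(e@ey).max())
E
```

```text
time_s: 6.5
tool_pos: [0.5428, -0.1655, 0.3747]
tcp_rot: [-0.353, 3.101, -0.005]
ft_force: [0.3, 1.0, 0.8]
opening: 0.0
t 6.5 tip disp [ 0.0016 -0.1586  0.2018] need tool cm [0.29 0.4  7.17] roll 0.014 F [0.33 1.03 0.82] q [-0.44  0.1   1.72  0.01  1.3  -2.24]
fin 16 0.14614356560467048 -0.03549364055490726 -0.044889436288780685 -0.031746840618862245
fin 62 0.15958982179878167 -0.04866284845961152 -0.05424435290641908 -0.03947845154529153
```

View pics/scene3.png

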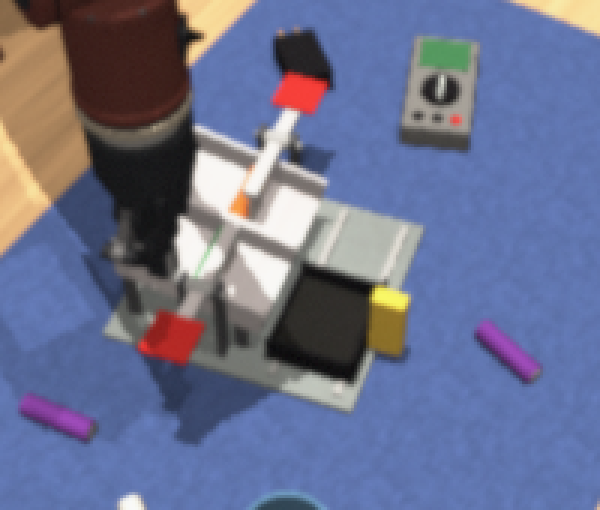

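View pics/top3.png

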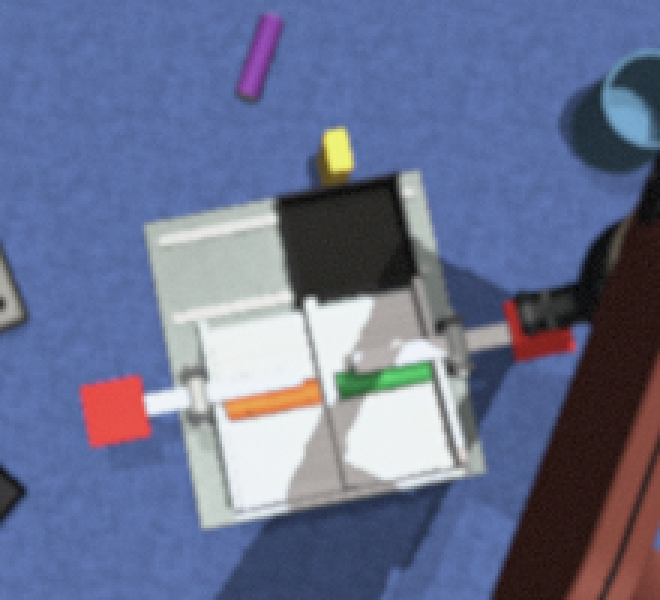

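The tray is now square in front of the right lane (top crop 350,240) and against its end. The fin's y averages about -0.042. The fingertip is over the right paddle, so I'll press.

```bash
python3 -m jog '[0.3,0.3,3,0,0,0,3,0,0,0,1.5,0,0,0,0,0,0,0,0,0]' 0; python3 -c "from h import *;go(.0,-.155,.085)"
```

```text
time_s: 7.22
tool_pos: [0.5472, -0.1558, 0.3023]
tcp_rot: [-0.369, 3.091, -0.008]
ft_force: [-0.0, 0.2, 0.7]
opening: -0.0003
t 7.225 tip disp [ 0.0094 -0.1505  0.1294] need tool cm [ 1.07 -0.38  4.42] roll 0.024 F [-0.02  0.19  0.67] q [-0.42  0.17  1.78  0.01  1.16 -2.23]
```

```bash
python3 -m jog '[1.0,-0.4,0,-0.02,0.2,0,1.0,0,0,0,1.0,0,0,0,1.0,0,0,0,0.6,0]' 0; python3 -c "from h import *;go(.0,-.155,.085)"
```

```text
time_s: 7.85
tool_pos: [0.5379, -0.1644, 0.2675]
tcp_rot: [-0.4, 3.082, -0.015]
ft_force: [-1.6, 1.7, 5.0]
opening: -0.0
t 7.85 tip disp [-0.0008 -0.1577  0.0946] need tool cm [-0.07  0.28  0.96] roll 0.045 F [-1.61  1.66  5.  ] q [-0.44  0.2   1.82  0.01  1.08 -2.27]
```

```bash
python3 -m jog '[0,0,0.6,-0.02,0,0,0.6,0,0,0,0.5,0,0,0,0.4,0,0,0,0.4,0]' 0; python3 - <<'E'
from h import *
go(.0,-.155,.085)
p,d=r.read_camera("top");cv2.imwrite("pics/top4.png",p[90:290,180:400].repeat(3,0).repeat(3,1))
E
```

```text
time_s: 8.48
tool_pos: [0.5434, -0.1665, 0.2547]
tcp_rot: [-0.435, 3.067, -0.027]
ft_force: [-7.0, 0.7, 18.9]
opening: 0.0
t 8.475 tip disp [ 0.0058 -0.1623  0.0818] need tool cm [ 0.51  0.76 -0.35] roll 0.068 F [-6.98  0.68 18.92] q [-0.44  0.23  1.82  0.01  1.05 -2.3 ]
```

View pics/top4.png

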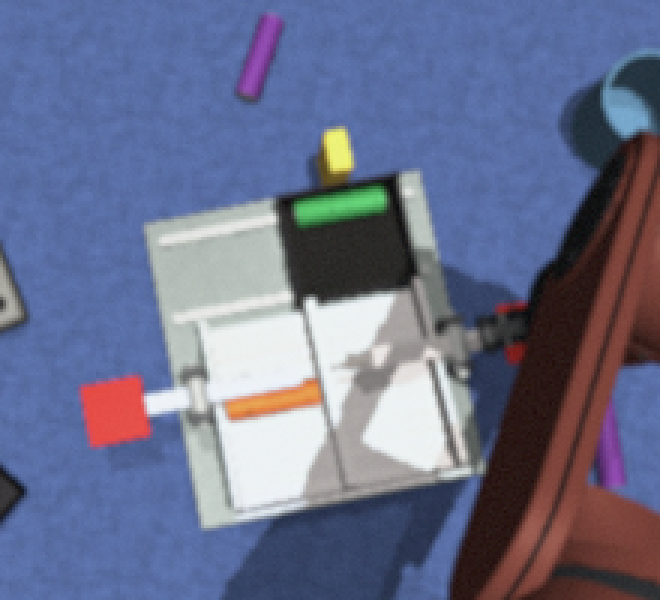

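The green cell is in the tray (crop 340,205) and the orange cell is still waiting at (272,400). I'll hold briefly and then release upward.

```bash
python3 -m jog '[0,0,-0.2,0,0,0,0,0,0,0,-1,0,0,0,-1.5,0,0,0,-2,0]' 0; python3 -m jog '[0,0,-4,0,0,0,-5,0,0,-3,-4,0,0,-5,0,0,0,-5,0,0]' 0; python3 -m jog '[0,-3,0,0,0,0,0,0,0,0,0,0,0,0,0,0,0,0,0,0]' 0;python3 - <<'E'
from h import *
go(.0,-.155,.085)
p,d=r.read_camera("top");cv2.imwrite("pics/top5.png",p[60:310,90:430].repeat(2,0).repeat(2,1))
X=cloud("top",d)
for k,m in masks(p).items():
    N,L,st,_=cv2.connectedComponentsWithStats(m.astype(np.uint8))
    for i in range(1,N):
        q=X[(L==i)&(d>0)]
        if st[i,4]>60:
            c=np.median(q,0);e=c[:2]-O;print(k,st[i],np.round([e@ex,e@ey,c[2]],3))
p,d=r.read_camera("scene");cv2.imwrite("pics/scene5.png",p[100:350,140:350].repeat(2,0).repeat(2,1))
E
```

```text
time_s: 9.15
tool_pos: [0.5418, -0.1664, 0.304]
tcp_rot: [-0.437, 3.066, -0.029]
ft_force: [-1.2, 0.1, 0.5]
opening: 0.0001
time_s: 9.78
tool_pos: [0.572, -0.2861, 0.4446]
tcp_rot: [-0.449, 3.063, -0.021]
ft_force: [0.7, 0.5, 0.0]
opening: 0.0004
time_s: 10.4
tool_pos: [0.5803, -0.3149, 0.4453]
tcp_rot: [-0.449, 3.065, -0.013]
ft_force: [0.8, -0.2, 0.7]
opening: 0.0
t 10.4 tip disp [ 0.0107 -0.3136  0.2725] need tool cm [ 0.63 16.18 18.5 ] roll 0.077 F [ 0.84 -0.24  0.72] q [-0.62  0.27  1.4   0.02  1.44 -2.49]
red [  0 129  16   9  62] [0.332 0.631 0.011]
red [348 188  23  22 381] [-0.001 -0.154  0.109]
red [207 216  23  22 382] [-0.002  0.156  0.109]
orange [257 218  29  11  82] [-0.018  0.038  0.076]
green [278 151  31  15 297] [ 0.126 -0.042  0.037]
```

View pics/top5.png

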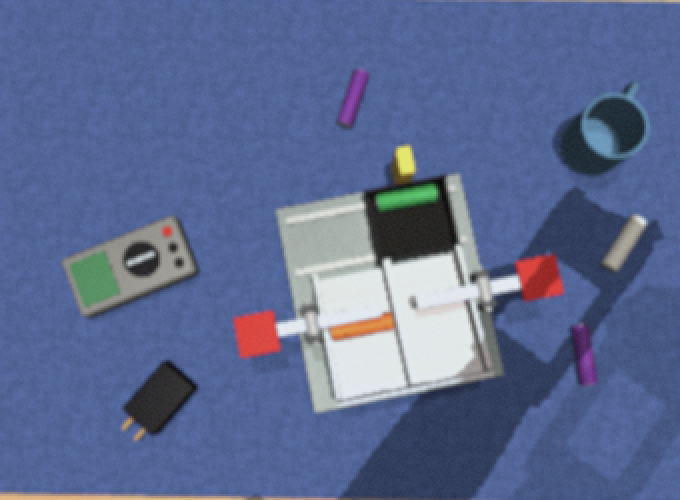

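View pics/scene5.png

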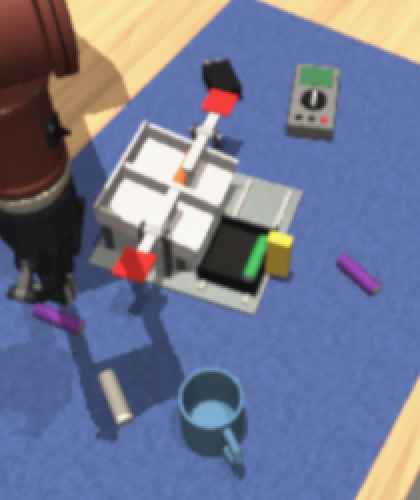

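Green is in the tray (y = -0.042, z ≈ 0.037). Both paddles are up at 0.109 m, the orange cell is behind its gate, and the bystanders have not moved. Handing in.

```bash
python3 -c "
from bench import r
r.sign_off();print(r.read_state()['time_s'])"
```

```text
the job is handed in; nothing more can be done
the job is handed in; nothing more can be done
```

The green cell is out of the dispenser and lying in the tray, and I handed the job in at about 10.5 s of the 38 s allowed. No verdict was reported.

- **Tray:** I pushed it by the left face of the fin until the force rose to about 14 N at the right-hand end stop. The two cameras then put the fin at y = -0.035 m and -0.049 m. Their average agrees with the expected -0.042 m, but each is off by about 7 mm.
- **Paddle:** I pressed the right paddle down to its stop, where the force reached about 19 N. I held it until the picture showed the cell in the tray, then let it come up.

**Last checks before handing in:**
- The green cell lay in the tray at dispenser y = -0.042 m.
- Both paddles were up at 0.109 m, so the right gate had shut again.
- The orange cell was still waiting behind its gate.
- The meter, mug and adapter looked undisturbed in the final pictures; I did not measure their positions.
- The arm was clear of everything.

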